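# Fit the divider comb, fold the lid stay and shut the drawer box

### The job

Stand the loose wooden divider comb in the slotted rail inside the lidded drawer box, all five teeth fully home in their own slots. Then lift the steel stay that locks the lid open out of its catch and fold it right up against the edge of the lid, and lower the lid gently until it is fully shut. Leave the other things on the bench where they are.

Things in the scene. Friction and masses are not known exactly. Their poses are not given: they have to be found in the camera images.
- drawer: plywood drawer box, 200 deep (its x) x 240 wide (its y) x 100 mm high, open-topped, walls and floor 8 mm, fixed to the bench. Origin: centre of its underside; its -x side (bar handle) faces the robot, z up. The lid is hinged on its far (+x) rim; the stay is outside its right (-y) wall. It stands level, turned about z.
- rail_center (a point): centre of the slotted wooden rail on the box's inner floor, at floor level (8 mm above the bench); axes as the box's. The rail runs along y, 166 x 36 mm, its top 16.5 mm above this point; five through slots in a row at y = -60, -30, 0, 30, 60 mm, each 16 mm in x and 18 mm in y, mouths chamfered 2 mm.
- comb: loose pale wooden comb, 150 long (its y), 16 thick (its x), 62 mm high, 0.12 kg, standing on its teeth. Origin: centre of its underside, at the teeth's tips; z up. Spine z = 18 to 62 mm; five teeth below at y = -60, -30, 0, 30, 60 mm, 12 mm in x, 14 in y, 18 long, last 4 mm narrower. Either way round is right. Pinch across the spine's middle. Fully home, its origin is at rail_center.
- lid_hinge (a point): middle of the hinge line of the lid, on the far rim of the box, 100 mm above the bench; the line runs along the box's y.
- lid (a joint): angle of the lid: 0 standing open (0.22 rad short of upright, leaning over the box), growing as it closes, 1.35 fully shut (level); it gives 0.08 further back. The hinge is stiff: the lid stays where it is left and needs about 2 to 5 N at its free edge to close; until the stay is out of its catch it cannot close.
- lid_edge (a point): middle of the lid's free edge, on its outer face (top when shut). Plywood lid, 200 mm from hinge to this edge, 240 wide, 10 thick, outer face plain; open, that face looks away from the robot, and pressing on it from behind and above closes the lid. At this point x points along the lid to the hinge, z out of the outer face.
- stay_pivot (a point): on the axis about which the stay turns (parallel to the box's y), on the right edge of the lid, 70 mm from the lid's hinge line; the point is beside the edge, level with the middle of the peg.
- stay_peg (a point): middle of the stay's cross peg: a steel rod 10 mm thick, about 45 mm long, sticking out sideways (along the box's -y) from the free end of the stay's bar, with a 16 mm head at its outer end, 22 mm beyond this point; the bar is 27 mm inward. The peg's axis is 105 mm from the pivot's. Take it from above, fingers before and behind.
- stay (a joint): angle of the stay: 0 its foot stands in the catch on the box's right wall (peg about 14 mm above the rim), growing as the peg is lifted forward and up round the pivot; 1.90 folded flat along the lid's edge. It clears the catch above 0.25. It stays where it is left; lifting needs about 1 to 3 N.
- slate_piece: bystander: cut piece of slate 62 x 89 x 8 mm lying on the bench; origin centre of its underside.
- slate_offcut: bystander: small slate offcut 45 x 60 x 8 mm lying on the bench at the right; origin centre of its underside.

How it is judged:
By the outcome, as a careful person would: the job done as asked, in the order asked, and still so for the second after the job is handed in, with the robot touching nothing.
It also fails if it takes over 72 s, if anything falls off the work surface, if the arm or the gripper's body presses on something with over 40 N, if the wrist force passes 120 N, or if a joint passes its speed limit or range.

### The arm

A 7-joint arm with a two-finger parallel gripper is mounted at the origin on the work surface; the furniture and walls round the work are solid. World frame = base frame: x ahead of the robot, y to its left, z up, the work surface at z = 0. Lengths are in m, angles in rad, forces in N, time in s.
With the tool pointing down it reaches from about 0.4 to 0.85 m from the base axis. Payload 6.9 kg.
Tool frame: the origin (TCP) lies midway between the tips of the shut fingers; the grasp point (between the pads) lies 19 mm behind it (grasp_offset is the distance from the TCP to the grasp point, in m); z points along the fingers, y is the line along which they close (so a half turn about z gives the same grasp; the last joint's range is limited). The gripper opens to 85 mm and grips with 20 to 120 N. Pads are 22 mm wide; open, the fingers measure 114 mm over their backs; the gripper's body (76 mm by 85 mm) begins 54 mm behind the grasp point. The pads swing forward as they close: fully open they stand 13 mm farther back than shut.
Start: joints at [-1.085, 0.507, -0.238, 1.5, 0.126, 1.149, -0.155], TCP at [0.232, 0.58, 0.231] pointing down, gripper open.
Joint ranges: [-3.08, 3.08], [-0.24, 2.05], [-1.43, 1.35], [0, 2.5], [-1.52, 4.66], [0.17, 1.96], [-2.89, 2.89]. Speed limits (rad/s): [2.39, 2.39, 3.14, 3.14, 3.14, 3.14, 3.14].

### API

Orientations are given as a unit quaternion [w, x, y, z].
In Python, from workcell import * gives the robot as it stands.
- The arm moves only by the tool move_arm, never from a script. Its argument "commands" is a list of rows, each an object with "delta_pos": the shift along the tool's x, y, z in units of 0.03 m (1.0 is 0.03 m), a list of three; "turn": the turn about the tool's z in units of 90 degrees (1.0 is 90 degrees). A call has 1 to 5 rows; each row shifts and turns the commanded pose from where the row before left it, along the tool's axes as they then stand; what a row does not reach is not made up. A row lasts 1/12 s, in which the tool goes at most 41.7 mm and 7.16 degrees, less where a joint would pass 70% of its speed; a pose out of reach is approached as far as the arm can. A call with a number of a shift or a turn outside -1 to 1 is refused whole. A call with a gripper value outside its range is refused whole. "jaw" is the opening, from 0 (shut) to 1 (fully open), set as the call begins (left out, the last holds). The fingers move at their own pace and stop on an object; "grip_force" is the grip in N (left out, the last holds). Time passes only in rows, so rows that do not move let the fingers close. It gives the time, the measured TCP pose, the force, the opening and the grip force at its end, in the units of the state.
- sense(): the state, without advancing time (a new reading comes with each control period).
- grab_frame(name): name is "scene" or "top" or "wrist"; returns (picture, depth): 420x560x3 uint8, red, green, blue; 420x560 float32, m along the optical axis (not along the pixel's ray), 0 where there is no reading.
- camera_params(name): a dict with "fx", "fy", "cx", "cy" (pixels), "rvec" (rotation vector, rad) and "tvec" (3), from world to camera coordinates, as OpenCV has them; the wrist camera has in their place "T_tool_cam" (4x4, takes a point from camera to tool coordinates, whose origin is the TCP and whose axes are the flange's). Camera axes: x right, y down, z forward; pixel columns grow to the right and rows downward; lengths in m; the calibration is good to about 2 mm. A picture is of the moment at which its call begins: read the wrist's pose just before it. camera_params takes no time and is no camera call.
- finish_job(): hands the job in; it is judged then, once.
The state is a dict: "time": time; "joints": joint angles; "dq": joint speeds; "joint_torque": joint torques, N m; "eef_pos": TCP position; "tool_rot": TCP orientation; "contact_force": force on the tool from outside, world axes, zero at the start; "ft_torque": the same for the moment, N m; "finger_gap": finger opening in m; "gripper_force": force on a finger pad.
Only numpy, scipy, OpenCV 4.12 (cv2) and the standard library are available. Lean on these libraries where they do the work, as an engineer would, in place of code of your own. Each camera call takes 0.05 s, during which the arm holds its last target. There are 200 camera calls.

## Working session

There is one attempt and no reset: what is moved stays moved. The work goes in short steps, Python scripts to look and compute and a tool call to move; the robot and the scene stay as the last step left them, time stands still between calls to the robot, and variables do not carry over. Pictures are saved under pics/ and viewed, at most 10 in all, crops included, and the job is handed in when it is done.

Besides the shell and the picture viewer there is one more tool, called after "Emit:" by a JSON object that holds its "op" and its "data", one argument or row to a line. move_arm: Moves the arm, as the interface text tells. Shifts and turns lie within -1 to 1; 1 stands for 0.03 m of shift or 90 degrees of turn. Its arguments: {"type":"object","properties":{"commands":{"type":"array","items":{"type":"object","properties":{"delta_pos":{"type":"array","items":{"type":"number"}},"turn":{"type":"number"}}}},"jaw":{"type":"number"},"grip_force":{"type":"number"}},"required":["commands"]}

```bash
ls; mkdir -p pics; python3 - <<'E'
from workcell import *
import cv2,numpy as np
s=sense();print(s['time'],s['eef_pos'],s['tool_rot'],s['finger_gap'])
for n in("scene","top"):
    p,d=grab_frame(n);np.savez(f'pics/{n}.npz',p=p,d=d);cv2.imwrite(f'pics/{n}.png',p[:,:,::-1]);print(n,camera_params(n))
print(camera_params("wrist"))
E
```

```text
pics
0.0 [0.23217018 0.5797316  0.23041663] [-1.61595676e-04  1.89248013e-01  9.81928907e-01 -8.86151914e-04] 0.08529552672961246
scene {'fx': 403.68839016759864, 'fy': 403.68839016759864, 'cx': 280.70752128951256, 'cy': 205.81135167194634, 'rvec': array([ 2.10494127, -0.66617994,  0.32379796]), 'tvec': array([-0.415562  ,  0.31401368,  0.87689625])}
top {'fx': 385.6738758590969, 'fy': 385.6738758590969, 'cx': 273.4075465350604, 'cy': 208.96330627553743, 'rvec': array([ 2.16088343, -2.1198682 ,  0.17856522]), 'tvec': array([-0.07606674,  0.5217906 ,  1.2555029 ])}
{'fx': 293.3875520669723, 'fy': 293.3875520669723, 'cx': 275.57158170735397, 'cy': 208.57066221999148, 'T_tool_cam': array([[-3.49320130e-04, -9.64598755e-01, -2.63721671e-01,
         6.63892776e-02],
       [ 9.99999919e-01, -2.84049252e-04, -2.85628960e-04,
        -1.43674510e-04],
       [ 2.00607396e-04, -2.63721749e-01,  9.64598776e-01,
        -1.42158474e-01],
       [ 0.00000000e+00,  0.00000000e+00,  0.00000000e+00,
         1.00000000e+00]])}
```

```bash
sleep 1; ls pics
```

```text
scene.npz
scene.png
top.npz
top.png
```

View pics/scene.png

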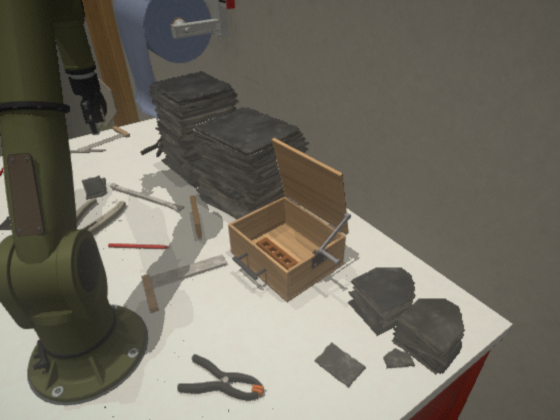

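View pics/top.png

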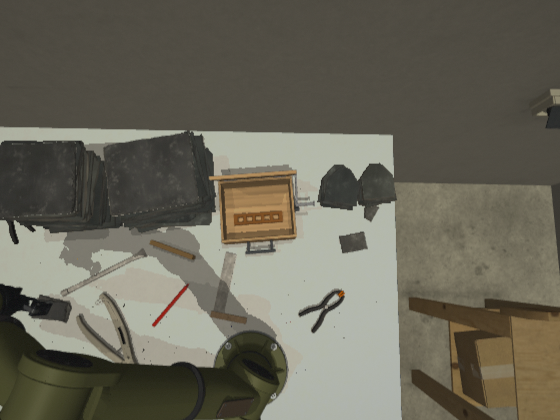

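The scene view shows the open box (lid at 310,185; stay at 330,240; rail slots at 275,250) and the comb standing at (196,216). In the top view the box is at (258,207), the rail at (258,217), the comb at (173,249) and the stay peg near (303,203).

```bash
cat > h.py <<'E'
import numpy as np,cv2
from scipy.spatial.transform import Rotation as R
from workcell import *
def cam(n,s=None):
    c=camera_params(n);K=np.array([[c['fx'],0,c['cx']],[0,c['fy'],c['cy']],[0,0,1]])
    if n=='wrist':
        q=s['tool_rot'];T=np.eye(4);T[:3,:3]=R.from_quat([q[1],q[2],q[3],q[0]]).as_matrix();T[:3,3]=s['eef_pos']
        M=T@c['T_tool_cam'];return K,M[:3,:3],M[:3,3]
    A=R.from_rotvec(c['rvec']).as_matrix();return K,A.T,-A.T@c['tvec']
def cloud(d,K,Rw,t):
    v,u=np.mgrid[:d.shape[0],:d.shape[1]]
    P=np.dstack([(u-K[0,2])/K[0,0]*d,(v-K[1,2])/K[1,1]*d,d])
    return P@Rw.T+t
def ray(px,z,K,Rw,t):
    r=Rw@np.linalg.inv(K)@np.array([px[0],px[1],1.]);return t+r*(z-t[2])/r[2]
def pix(P,K,Rw,t):
    p=K@(Rw.T@(np.array(P)-t));return p[:2]/p[2]
E
python3 - <<'E'
from h import *
f=np.load('pics/top.npz');K,A,t=cam('top');X=cloud(f['d'],K,A,t)
def rect(m,nm):
    n,l,s,c=cv2.connectedComponentsWithStats(m.astype(np.uint8))
    i=1+np.argmax(s[1:,4]);P=X[l==i]
    r=cv2.minAreaRect(P[:,:2].astype(np.float32));print(nm,r,s[i,4],P[:,2].mean(),c[i])
    return P
z=X[:,:,2];v,u=np.mgrid[:420,:560]
print('bench z',np.median(z[260:300,280:300]))
rect((z>.05)&(z<.075)&(abs(u-173)<30)&(abs(v-249)<18),'comb')
rect((z>.085)&(z<.108)&(abs(u-258)<50)&(v>165)&(v<248),'rim')
rect((z>.018)&(z<.034)&(abs(u-258)<33)&(abs(v-217)<12),'rail')
P=rect((z>.13)&(abs(u-252)<55)&(abs(v-175)<14),'lid');print(P.min(0),P.max(0))
for r in range(168,184,3):print(r,np.round(X[r,255],3))
# comb: rows
for y in range(170,250,6):print(y,np.round(z[y,285:316:2]*1000).astype(int))
E
python3 - <<'E'
from h import *
for n,b,s in(('top',(205,160,325,260),5),('scene',(225,130,365,300),4)):
    p=np.load(f'pics/{n}.npz')['p'][b[1]:b[3],b[0]:b[2],::-1];p=cv2.resize(p,None,fx=s,fy=s,interpolation=2)[:600]
    cv2.imwrite(f'pics/{n}c.png',p)
E
```

```text
bench z -0.00040975798774922634
comb ((0.3827802240848541, 0.26525527238845825), (0.15037305653095245, 0.01587357372045517), 71.21681213378906) 231 0.06251071797164102 [171.39393939 248.76190476]
rim ((0.5165902376174927, -0.013713449239730835), (0.2003478854894638, 0.2435314655303955), 5.570807933807373) 800 0.09962182536283998 [256.33 207.  ]
rail ((0.49694132804870605, -0.014253728091716766), (0.037083663046360016, 0.16496862471103668), 5.461576461791992) 402 0.025450344923151944 [257.66169154 217.23880597]
lid ((0.5035524368286133, 0.04036508500576019), (0.296659916639328, 0.3062637746334076), 74.10391998291016) 881 0.24491256525260496 [231.92849035 175.0692395 ]
[ 0.3156497  -0.13467181  0.13018866] [0.64971736 0.15888774 1.32327705]
168 [ 0.676  0.002 -0.004]
171 [ 0.665  0.001 -0.001]
174 [ 0.578 -0.013  0.296]
177 [ 0.606 -0.006  0.149]
180 [ 0.608 -0.004  0.098]
183 [ 0.608 -0.002  0.055]
170 [299 299 299 299 298 300  -1  -1  -3   4   0   6  -3  -8   1   4]
176 [102  99 102 104   5 171   4  -1  -1  -2  -3  -4   0  -1  -3  -2]
182 [ 34  32  80 101  -2 163  -1  -3   2  -2  -2   2  -2  -2   0   0]
188 [  9  12  57 100  -4 146   0   3   5   0   1   6  -2  -6   2  -6]
194 [  8  11  28 100  -3   2  -1  -2  -4   1   3  -7   2   2  -3  -6]
200 [ 10   9   9 103 101   4 129  -2  -5   1   0   4  -2   1   0   2]
206 [ 12  13   6  77 102 114 112  -6   0  -3  -1  -4   0  -3  -1  -2]
212 [  7  12  12  52 100  -1  -1   3   1   1   3  -8  -3  -5   5   0]
218 [ 12  11   7  21 100   0  -3  -1   1   3   0  -3  -2   1  -2  -4]
224 [  10    5    6    8   99  106   -2   -2   -3   -5    3   -1 1323   -3
    1    1]
230 [  5  10   7   8  78 103   1  -3  -2  -2  -2  -3  -3   2   2  -4]
236 [ 102  100  101   96 1323   98    4    0   -2   -4   -4    0    3    0
   -4    0]
242 [ 0 -5  3  5  4 -1 -2 -1 -4 -1 -1  0  4 -3  3 -3]
248 [ 4 -3  2  0  5  0 -2  1 -3 -2 -5 -2 -3 -3 -4  0]
```

View pics/scenec.png

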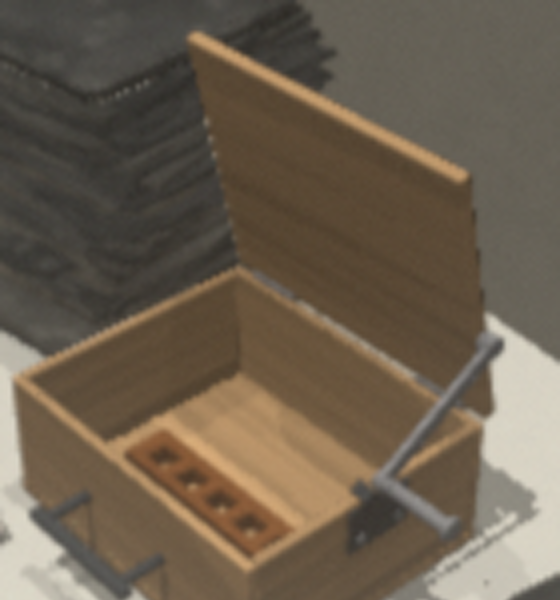

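```bash
python3 - <<'E'
from h import *
f=np.load('pics/scene.npz');K,A,t=cam('scene');X=cloud(f['d'],K,A,t)
c,s=np.cos(np.radians(5.5)),np.sin(np.radians(5.5));rc=np.array([.4969,-.0143,0])
# box frame about rail centre
B=X-rc;B=np.dstack([c*B[...,0]+s*B[...,1],-s*B[...,0]+c*B[...,1],B[...,2]])
np.save('pics/B.npy',B)
m=(B[...,1]<-.128)&(B[...,1]>-.21)&(B[...,2]>.09)&(B[...,2]<.32)&(B[...,0]>-.1)&(B[...,0]<.15)
v,u=np.where(m)
for i in range(0,len(v),6):print(u[i],v[i],np.round(B[v[i],u[i]],3),f['p'][v[i],u[i]])
g=np.load('pics/top.npz');K,A,t=cam('top');Y=cloud(g['d'],K,A,t)-rc
Y=np.dstack([c*Y[...,0]+s*Y[...,1],-s*Y[...,0]+c*Y[...,1],Y[...,2]])
m=(Y[...,2]>.11)&(Y[...,2]<.3)&(Y[...,1]<-.125)&(Y[...,1]>-.2)&(abs(Y[...,0]-.03)<.12)
print('top');v,u=np.where(m)
for a,b in zip(v,u):print(b,a,np.round(Y[a,b],3),g['p'][a,b])
E
```

```text
348 215 [ 0.104 -0.128  0.179] [119 116 114]
332 238 [ 0.053 -0.128  0.136] [85 77 67]
323 250 [ 0.019 -0.133  0.121] [122 117 113]
324 251 [ 0.018 -0.137  0.121] [134 130 128]
322 252 [ 0.015 -0.133  0.117] [110 108 105]
316 253 [-0.    -0.129  0.12 ] [80 79 76]
324 253 [ 0.014 -0.142  0.12 ] [129 125 123]
317 254 [ 0.001 -0.131  0.118] [68 66 62]
324 254 [ 0.013 -0.142  0.118] [106 102 100]
316 255 [-0.002 -0.131  0.117] [69 64 60]
324 255 [ 0.015 -0.141  0.113] [81 77 74]
330 255 [ 0.019 -0.156  0.121] [133 129 125]
321 256 [ 0.016 -0.13   0.101] [59 55 51]
331 256 [ 0.018 -0.16   0.121] [139 135 130]
329 257 [ 0.014 -0.157  0.118] [125 122 120]
329 258 [ 0.013 -0.159  0.117] [103  99  95]
335 258 [ 0.02  -0.17   0.121] [121 114 106]
335 259 [ 0.018 -0.172  0.12 ] [140 136 133]
332 260 [ 0.014 -0.167  0.116] [109 105 101]
338 260 [ 0.02  -0.18   0.122] [115 113 109]
337 261 [ 0.015 -0.182  0.123] [117 115 111]
337 262 [ 0.015 -0.181  0.119] [95 94 89]
337 263 [ 0.015 -0.182  0.116] [86 84 79]
top
295 173 [ 0.105 -0.126  0.179] [135 110  82]
296 173 [ 0.105 -0.129  0.179] [134 124 
[... 4392 characters left out ...]
7 115 112]
299 205 [ 0.015 -0.134  0.118] [119 117 113]
300 205 [ 0.016 -0.138  0.115] [119 117 112]
301 205 [ 0.015 -0.141  0.115] [126 124 118]
302 205 [ 0.016 -0.144  0.113] [126 126 120]
314 205 [ 0.013 -0.183  0.113] [126 128 120]
296 206 [ 0.014 -0.125  0.112] [82 80 79]
297 206 [ 0.014 -0.128  0.112] [83 82 79]
298 206 [ 0.013 -0.132  0.112] [92 90 86]
297 207 [ 0.009 -0.127  0.121] [46 47 45]
298 207 [ 0.009 -0.131  0.118] [66 65 62]
297 208 [ 0.006 -0.127  0.121] [56 58 57]
298 208 [ 0.006 -0.13   0.122] [65 64 63]
297 209 [ 0.003 -0.127  0.119] [62 64 63]
299 209 [ 0.003 -0.133  0.117] [121 118 109]
297 210 [ 0.    -0.127  0.118] [76 77 74]
298 210 [ 0.    -0.13   0.115] [84 84 80]
```

The scene crop shows the stay bar running from the lid's edge (490,345) to its foot in the catch. The peg runs outward from (380,485) to its head at (450,525), and the rail is inside at (210,490).

Emit:
{"op": "move_arm", "data": {
  "commands": [
    {"delta_pos": [-0.57,-0.525,0]},
    {"delta_pos": [-0.57,-0.525,0]},
    {"delta_pos": [-0.57,-0.525,0]},
    {"delta_pos": [-0.57,-0.525,0]},
    {"delta_pos": [-0.57,-0.525,0]}
  ],
  "jaw": 1
}}

```text
invalid input at $.commands[0]: expected keys delta_pos, turn
```

Emit:
{"op": "move_arm", "data": {
  "commands": [
    {"delta_pos": [-0.57,-0.525,0]},
    {"delta_pos": [-0.57,-0.525,0]},
    {"delta_pos": [-0.57,-0.525,0]},
    {"delta_pos": [-0.57,-0.525,0]},
    {"delta_pos": [-0.57,-0.525,0]}
  ]
}}

```text
invalid input at $.commands[0]: expected keys delta_pos, turn
```

Emit:
{"op": "move_arm", "data": {
  "commands": [
    {"delta_pos": [-0.57,-0.525,0]},
    {"delta_pos": [-0.57,-0.525,0]},
    {"delta_pos": [-0.57,-0.525,0]},
    {"delta_pos": [-0.57,-0.525,0]},
    {"delta_pos": [-0.57,-0.525,0]}
  ]
}}

```text
invalid input at $.commands[0]: expected keys delta_pos, turn
```

Emit:
{"op": "move_arm", "data": {
  "commands": [
    {"delta_pos": [0,0,0],"turn": 0.079},
    {"delta_pos": [0,0,0],"turn": 0.079},
    {"delta_pos": [0,0,0],"turn": 0.079},
    {"delta_pos": [0,0,0],"turn": 0.079},
    {"delta_pos": [0,0,0],"turn": 0.079}
  ]
}}

```text
time: 0.52
eef_pos: [0.2322, 0.5799, 0.2308]
tool_rot: [0.0, 0.483, 0.876, -0.001]
contact_force: [0.2, -0.5, 0.3]
finger_gap: 0.0857
gripper_force: 0.0
```

Emit:
{"op": "move_arm", "data": {
  "commands": [
    {"delta_pos": [0,0,0],"turn": 0.079},
    {"delta_pos": [0,0,0],"turn": 0.079},
    {"delta_pos": [0,0,0],"turn": 0.079},
    {"delta_pos": [0,0,0],"turn": 0.079},
    {"delta_pos": [0,0,0],"turn": 0.079}
  ]
}}

```text
time: 0.93
eef_pos: [0.2322, 0.58, 0.2308]
tool_rot: [0.0, 0.727, 0.687, -0.0]
contact_force: [0.7, 0.7, 0.1]
finger_gap: 0.0858
gripper_force: 0.0
```

Emit:
{"op": "move_arm", "data": {
  "commands": [
    {"delta_pos": [0,0,0],"turn": 0.079},
    {"delta_pos": [0,0,0],"turn": 0.079},
    {"delta_pos": [0,0,0]}
  ]
}}

```text
invalid input at $.commands[2]: expected keys delta_pos, turn
```

Emit:
{"op": "move_arm", "data": {
  "commands": [
    {"delta_pos": [0,0,0],"turn": 0.079},
    {"delta_pos": [0,0,0],"turn": 0.079},
    {"delta_pos": [-0.3,0.3,0],"turn": 0.0165},
    {"delta_pos": [-0.56,0.54,0],"turn": 0},
    {"delta_pos": [-0.56,0.54,0],"turn": 0}
  ]
}}

```text
time: 1.35
eef_pos: [0.2582, 0.5255, 0.2305]
tool_rot: [0.001, 0.811, 0.585, -0.0]
contact_force: [1.0, -0.7, 0.4]
finger_gap: 0.0848
gripper_force: 0.0
```

Emit:
{"op": "move_arm", "data": {
  "commands": [
    {"delta_pos": [-0.56,0.54,0],"turn": 0},
    {"delta_pos": [-0.56,0.54,0],"turn": 0},
    {"delta_pos": [-0.56,0.54,0],"turn": 0},
    {"delta_pos": [-0.56,0.54,0],"turn": 0},
    {"delta_pos": [-0.56,0.54,0],"turn": 0}
  ]
}}

```text
time: 1.77
eef_pos: [0.3087, 0.419, 0.2311]
tool_rot: [0.0, 0.811, 0.584, -0.0]
contact_force: [0.2, 0.1, -0.1]
finger_gap: 0.0857
gripper_force: 0.0
```

Emit:
{"op": "move_arm", "data": {
  "commands": [
    {"delta_pos": [-0.56,0.54,0],"turn": 0},
    {"delta_pos": [-0.56,0.54,0],"turn": 0},
    {"delta_pos": [-0.56,0.54,0],"turn": 0},
    {"delta_pos": [-0.56,0.54,0],"turn": 0},
    {"delta_pos": [-0.56,0.54,0],"turn": 0}
  ]
}}

```text
time: 2.18
eef_pos: [0.3584, 0.3135, 0.2312]
tool_rot: [0.0, 0.811, 0.584, -0.0]
contact_force: [1.0, 0.2, 0.3]
finger_gap: 0.0854
gripper_force: 0.0
```

Emit:
{"op": "move_arm", "data": {
  "commands": [
    {"delta_pos": [-0.56,0.54,0],"turn": 0},
    {"delta_pos": [-0.56,0.54,0],"turn": 0},
    {"delta_pos": [0,0,0],"turn": 0},
    {"delta_pos": [0,0,0],"turn": 0}
  ]
}}

```text
time: 2.52
eef_pos: [0.3784, 0.2716, 0.2313]
tool_rot: [0.0, 0.813, 0.583, -0.0]
contact_force: [-0.3, 0.6, -0.4]
finger_gap: 0.0851
gripper_force: 0.0
```

```bash
cat >> h.py <<'E'
def combtop(nm=None):
    s=sense();p,d=grab_frame('wrist');K,A,t=cam('wrist',s);X=cloud(d,K,A,t)
    if nm:cv2.imwrite(f'pics/{nm}.png',p[:,:,::-1])
    return s,p,d,X
def yaw(s):
    q=s['tool_rot'];return np.degrees(2*np.arctan2(q[2],q[1]))  # tool x heading
E
python3 - <<'E'
from h import *
s,p,d,X=combtop('w1')
print(s['eef_pos'],yaw(s),s['joints'])
z=X[...,2];print(np.percentile(z[d>0],[5,50,95]))
m=(z>.055)&(z<.07)&(np.hypot(X[...,0]-.383,X[...,1]-.265)<.09)
P=X[m];print(cv2.minAreaRect(P[:,:2].astype(np.float32)),P[:,2].mean(),m.sum())
E
```

```text
[0.3784411  0.27163234 0.23132891] 71.31452741406429 [-0.86234724  0.2652011   0.24234586  1.90357987 -0.07535013  0.98177043
 -0.91235453]
[-0.00288641  0.10241878  0.32312258]
((0.4201679229736328, 0.25243717432022095), (0.14872024953365326, 0.10092821717262268), 71.04751586914062) 0.05997385006729696 2545
```

```bash
python3 - <<'E'
from h import *
s,p,d,X=combtop()
z=X[...,2]
m=(z>.058)&(z<.068)&(np.hypot(X[...,0]-.383,X[...,1]-.265)<.1)
n,l,st,c=cv2.connectedComponentsWithStats(m.astype(np.uint8))
for i in range(1,n):
    if st[i,4]>60:P=X[l==i];print(st[i],P.mean(0),p[l==i].mean(0),cv2.minAreaRect(P[:,:2].astype(np.float32)))
E
```

```text
[ 272  126   16  134 1944] [0.38117101 0.27057756 0.06122242] [176.61368313 147.35493827 108.76080247] ((0.38002607226371765, 0.26630908250808716), (0.14892518520355225, 0.015724586322903633), 71.18472290039062)
```

View pics/w1.png

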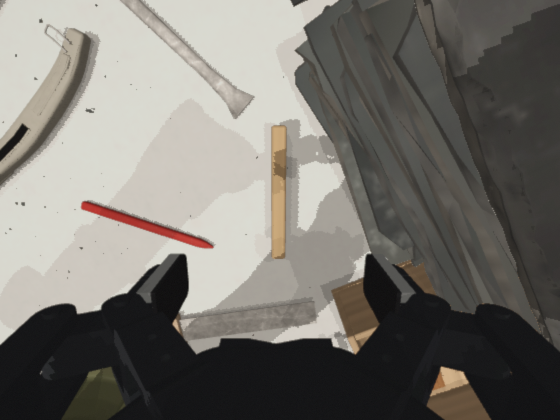

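The wrist view shows the comb at (279,190), parallel to the tool's x, with the slate stack to its right from about (360,200). I'll check the stack clearance before going down.

```bash
python3 - <<'E'
from h import *
g=np.load('pics/top.npz');K,A,t=cam('top');Y=cloud(g['d'],K,A,t)
a=np.radians(-18.8);q=Y-[.381,.266,0];bx=q[...,0]*np.cos(a)+q[...,1]*np.sin(a);by=-q[...,0]*np.sin(a)+q[...,1]*np.cos(a)
m=(abs(by)<.06)&(bx>.015)&(bx<.15)&(Y[...,2]>.015)&(Y[...,2]<.4);print(np.sort(bx[m])[:5],Y[m][np.argsort(bx[m])[:3]])
m=(g['d']>0)&(Y[...,1]>.08)&(Y[...,1]<.4)&(Y[...,0]>.4)&(Y[...,0]<.8);print('stack',np.percentile(Y[m][:,2],[50,90,99]),)
q=sense()['eef_pos'];dl=np.array([.381,.2658])-q[:2];h=np.radians(71.3)
print(dl@[np.cos(h),np.sin(h)]/.03,dl@[np.sin(h),-np.cos(h)]/.03,(q[2]-.026)/.03)
E
```

```text
[0.06074973 0.06183665 0.06295071 0.0636751  0.06407466] [[0.45751978 0.30226718 0.04910925]
 [0.45727773 0.29818339 0.0518594 ]
 [0.45726574 0.29469122 0.05254277]]
stack [0.24539054 0.26493866 0.26754986]
-0.21524476547585952 0.1915328400321651 6.840492841428443
```

Emit:
{"op": "move_arm", "data": {
  "commands": [
    {"delta_pos": [-0.55,0.19,0],"turn": 0},
    {"delta_pos": [0,0,0.7],"turn": 0},
    {"delta_pos": [0,0,0.7],"turn": 0},
    {"delta_pos": [0,0,0.7],"turn": 0},
    {"delta_pos": [0,0,0.6],"turn": 0}
  ],
  "jaw": 0.55,
  "grip_force": 40
}}

```text
time: 3.03
eef_pos: [0.3773, 0.2571, 0.1491]
tool_rot: [-0.0, 0.811, 0.585, -0.0]
contact_force: [-0.3, -0.5, -0.6]
finger_gap: 0.0469
gripper_force: 0.0
```

Emit:
{"op": "move_arm", "data": {
  "commands": [
    {"delta_pos": [0,0,0.6],"turn": 0},
    {"delta_pos": [0,0,0.6],"turn": 0},
    {"delta_pos": [0,0,0.6],"turn": 0},
    {"delta_pos": [0,0,0],"turn": 0}
  ]
}}

```text
time: 3.37
eef_pos: [0.3761, 0.2563, 0.0936]
tool_rot: [-0.0, 0.811, 0.585, -0.002]
contact_force: [-0.7, 0.2, 0.7]
finger_gap: 0.0471
gripper_force: 0.0
```

Emit:
{"op": "move_arm", "data": {
  "commands": [
    {"delta_pos": [0,0.05,0.6],"turn": 0},
    {"delta_pos": [0,0,0.6],"turn": 0},
    {"delta_pos": [0,0,0.6],"turn": 0},
    {"delta_pos": [0,0,0.4],"turn": 0},
    {"delta_pos": [0,0,0],"turn": 0}
  ]
}}

```text
time: 3.78
eef_pos: [0.3786, 0.2561, 0.0291]
tool_rot: [-0.0, 0.812, 0.584, -0.001]
contact_force: [-0.3, -0.4, -0.3]
finger_gap: 0.0466
gripper_force: 0.0
```

Emit:
{"op": "move_arm", "data": {
  "commands": [
    {"delta_pos": [0,0,0],"turn": 0},
    {"delta_pos": [0,0,0],"turn": 0},
    {"delta_pos": [0,0,0],"turn": 0},
    {"delta_pos": [0,0,0],"turn": 0},
    {"delta_pos": [0,0,0],"turn": 0}
  ],
  "jaw": 0
}}

```text
time: 4.2
eef_pos: [0.3801, 0.2563, 0.0314]
tool_rot: [-0.0, 0.812, 0.584, 0.001]
contact_force: [-0.7, 0.1, 7.3]
finger_gap: 0.0155
gripper_force: 40.9
```

Emit:
{"op": "move_arm", "data": {
  "commands": [
    {"delta_pos": [0,0,-0.5],"turn": 0},
    {"delta_pos": [0,0,-1],"turn": 0},
    {"delta_pos": [0,0,-1],"turn": 0},
    {"delta_pos": [0,0,-1],"turn": 0},
    {"delta_pos": [0,0,-1],"turn": 0}
  ]
}}

```text
time: 4.62
eef_pos: [0.3793, 0.2553, 0.1671]
tool_rot: [0.0, 0.812, 0.583, 0.0]
contact_force: [-0.2, 0.1, -0.9]
finger_gap: 0.0155
gripper_force: 39.7
```

Emit:
{"op": "move_arm", "data": {
  "commands": [
    {"delta_pos": [-0.4,0.2,-0.7],"turn": 0},
    {"delta_pos": [-0.85,0.42,0],"turn": 0},
    {"delta_pos": [-0.85,0.42,0],"turn": 0},
    {"delta_pos": [-0.85,0.42,0],"turn": 0},
    {"delta_pos": [-0.85,0.42,0],"turn": 0}
  ]
}}

```text
time: 5.03
eef_pos: [0.3965, 0.1285, 0.1869]
tool_rot: [0.0, 0.812, 0.584, 0.001]
contact_force: [1.0, 0.6, -1.7]
finger_gap: 0.0152
gripper_force: 39.8
```

Emit:
{"op": "move_arm", "data": {
  "commands": [
    {"delta_pos": [-0.4,0.2,0],"turn": -0.067},
    {"delta_pos": [0,0,0],"turn": -0.067},
    {"delta_pos": [0,0,0],"turn": -0.067},
    {"delta_pos": [0,0,0],"turn": -0.067},
    {"delta_pos": [0,0,0],"turn": 0}
  ]
}}

```text
time: 5.45
eef_pos: [0.3984, 0.1161, 0.1867]
tool_rot: [0.0, 0.671, 0.742, 0.0]
contact_force: [-0.2, 0.7, -0.7]
finger_gap: 0.0153
gripper_force: 39.7
```

```bash
python3 - <<'E'
from h import *
s,p,d,X=combtop('w2');print(s['eef_pos'],yaw(s),s['finger_gap'],s['joints'])
K,A,t=cam('wrist',s)
# tool-frame cloud
q=s['tool_rot'];Rt=R.from_quat([q[1],q[2],q[3],q[0]]).as_matrix();T=(X-s['eef_pos'])@Rt
m=(T[...,2]>-.07)&(T[...,2]<.05)&(abs(T[...,1])<.02)&(abs(T[...,0])<.1)&(d>0)&(p[...,0]>p[...,2]+25.)
n,l,st,c=cv2.connectedComponentsWithStats(m.astype(np.uint8));
for i in range(1,n):
    if st[i,4]>60:P=T[l==i];print(st[i],P.min(0),P.max(0),P.mean(0));top=P[P[:,2]<np.percentile(P[:,2],40)];print(cv2.minAreaRect(top[:,:2].astype(np.float32)))
zz=X[...,2]
for sgn in(1,):
  m=(zz>.092)&(zz<.107)&(X[...,0]>.38)&(X[...,0]<.64)&(abs(X[...,1]+.014)<.16)
  print(m.sum(),cv2.minAreaRect(X[m][:,:2].astype(np.float32)))
E
```

```text
[0.39835904 0.11607154 0.18669197] 95.73259163297485 0.0153296997061482 [-0.5109267   0.23966623  0.21088437  2.08730528 -0.0682146   0.82044045
 -0.15931618]
[  254    79    43   264 10166] [-0.0274292  -0.00796746 -0.0366694 ] [ 0.08375114  0.00815079 -0.02564941] [ 0.0351941   0.00010165 -0.02979547]
((0.028066780418157578, 0.00012082047760486603), (0.014782559126615524, 0.10968530923128128), 89.42756652832031)
3244 ((0.5291531085968018, 0.0892050564289093), (0.08339497447013855, 0.21511821448802948), 66.2171401977539)
```

View pics/w2.png

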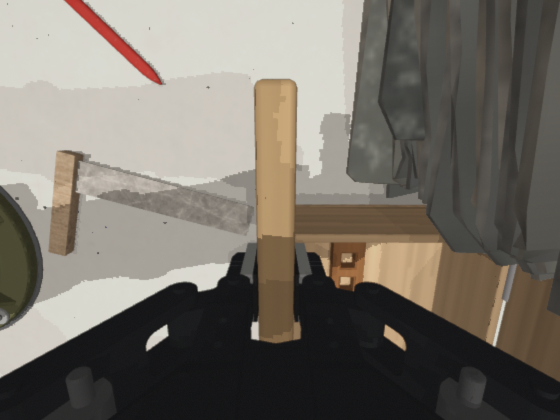

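The wrist view shows the comb gripped across its spine, its end at (276,85), with the rail's slots at (347,258) and (347,281).

Emit:
{"op": "move_arm", "data": {
  "commands": [
    {"delta_pos": [-0.82,0.47,0],"turn": 0},
    {"delta_pos": [-0.82,0.47,0],"turn": 0},
    {"delta_pos": [-0.82,0.47,0],"turn": 0},
    {"delta_pos": [-0.82,0.47,0],"turn": 0},
    {"delta_pos": [-0.82,0.47,0],"turn": 0}
  ]
}}

```text
time: 5.92
eef_pos: [0.481, -0.0003, 0.1865]
tool_rot: [0.0, 0.674, 0.739, 0.0]
contact_force: [0.6, 0.5, -0.6]
finger_gap: 0.0156
gripper_force: 39.7
```

Emit:
{"op": "move_arm", "data": {
  "commands": [
    {"delta_pos": [-0.82,0.47,0],"turn": 0},
    {"delta_pos": [0,0,0.5],"turn": 0},
    {"delta_pos": [0,0,0],"turn": 0},
    {"delta_pos": [0,0,0],"turn": 0}
  ]
}}

```text
time: 6.25
eef_pos: [0.4959, -0.0221, 0.1708]
tool_rot: [-0.001, 0.673, 0.739, -0.001]
contact_force: [-0.2, -0.2, -0.2]
finger_gap: 0.0154
gripper_force: 39.7
```

```bash
cat >> h.py <<'E'
def railcomb(nm):
    s,p,d,X=combtop(nm);print(s['eef_pos'],yaw(s),s['contact_force'])
    q=s['tool_rot'];Rt=R.from_quat([q[1],q[2],q[3],q[0]]).as_matrix();T=(X-s['eef_pos'])@Rt
    np.savez('pics/'+nm+'.npz',p=p,d=d,X=X,T=T)
    for k,(lo,hi) in dict(comb=(s['eef_pos'][2]+.022,s['eef_pos'][2]+.036),rail=(.018,.031)).items():
        m=(X[...,2]>lo)&(X[...,2]<hi)&(abs(T[...,0])<.11)&(abs(T[...,1])<.06)&(p[...,0]>p[...,2]+25.)
        n,l,st,c=cv2.connectedComponentsWithStats(m.astype(np.uint8))
        for i in range(1,n):
            if st[i,4]>150:
                P=T[l==i];print(k,st[i],'min',P.min(0).round(4),'max',P.max(0).round(4),cv2.minAreaRect((1000*P[:,:2]).astype(np.float32)))
E
python3 -c "
from h import *
railcomb('w3')"
```

```text
[ 0.49586862 -0.02205469  0.17077568] 95.3508468880406 [-0.22157986 -0.17505761 -0.16895398]
comb [  254    79    43   264 10182] min [-0.0275 -0.008  -0.0322] max [ 0.0838  0.0081 -0.0256] ((28.185688018798828, 0.07889175415039062), (16.09479522705078, 111.28423309326172), 89.92530822753906)
```

View pics/w3.png

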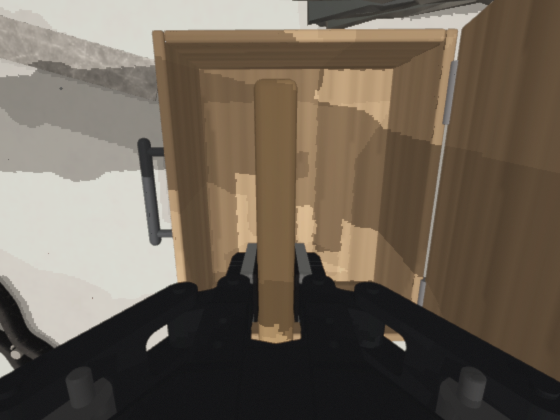

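The wrist view shows the comb over the box with the rail hidden beneath it. The box rim is visible (left wall at 165, back wall at 450, far wall at row 36), so I'll register on that.

```bash
python3 - <<'E'
from h import *
f=np.load('pics/w3.npz');T=f['T'];X=f['X'];z=X[...,2]
m=(z>.094)&(z<.106)&(T[...,0]<.2)&(T[...,0]>-.02)&(abs(T[...,1])<.16)
b=(m&(T[...,1]<-.05)&(T[...,0]<.115));P=T[b];print('front',len(P),np.percentile(P[:,1],[2,50,98]));
pf=np.polyfit(P[:,0],P[:,1],1);print(pf,np.degrees(np.arctan(pf[0])))
b=(m&(T[...,1]>.05)&(T[...,0]<.115));P=T[b];print('back',len(P),np.percentile(P[:,1],[2,50,98]));pb=np.polyfit(P[:,0],P[:,1],1);print(pb)
b=(m&(T[...,0]>.1)&(abs(T[...,1])<.06));P=T[b];print('left',len(P),np.percentile(P[:,0],[2,50,98]));pl=np.polyfit(P[:,1],P[:,0],1);print(pl,P[:,2].mean())
E
```

```text
front 2435 [-0.0802753 -0.0756428 -0.072632 ]
[-0.00333801 -0.07569529] -0.19125308154728018
back 3188 [0.11053028 0.11423659 0.11865586]
[-0.00177759  0.11441651]
left 2773 [0.12070116 0.12401848 0.1285459 ]
[0.00503562 0.12414406] 0.0718875345064183
```

Emit:
{"op": "move_arm", "data": {
  "commands": [
    {"delta_pos": [0,0,0.7],"turn": 0},
    {"delta_pos": [0,0,0.7],"turn": 0},
    {"delta_pos": [0,0,0.7],"turn": 0},
    {"delta_pos": [0,0,0.7],"turn": 0},
    {"delta_pos": [0,0,0],"turn": 0}
  ]
}}

```text
time: 6.72
eef_pos: [0.4947, -0.0209, 0.0851]
tool_rot: [-0.002, 0.672, 0.741, -0.001]
contact_force: [-1.0, -0.4, -0.9]
finger_gap: 0.0156
gripper_force: 39.7
```

```bash
python3 - <<'E'
from h import *
railcomb('w4')
f=np.load('pics/w4.npz');T=f['T'];X=f['X'];z=X[...,2]
m=(z>.094)&(z<.106)&(T[...,0]<.2)&(T[...,0]>-.02)&(abs(T[...,1])<.16)
for n,b,i in(('front',m&(T[...,1]<-.05)&(T[...,0]<.115),1),('back',m&(T[...,1]>.05)&(T[...,0]<.115),1),('left',m&(T[...,0]>.1)&(abs(T[...,1])<.06),0)):
    P=T[b];print(n,len(P),np.percentile(P[:,i],[2,50,98]),np.polyfit(P[:,1-i],P[:,i],1))
m=(z>.017)&(z<.032)&(abs(T[...,0])<.11)&(abs(T[...,1])<.04);P=T[m];print('rail',len(P),len(P) and (P.min(0),P.max(0)))
E
```

```text
[ 0.4947384  -0.02090514  0.08505179] 95.55657812719936 [-1.00860926 -0.42326753 -0.88833685]
comb [  254    79    43   264 10192] min [-0.0278 -0.008  -0.0355] max [ 0.0839  0.0081 -0.0258] ((28.034076690673828, 0.05042552947998047), (16.075687408447266, 111.64703369140625), 89.9304428100586)
rail [249  90   8 153 741] min [-0.0152 -0.0177  0.0592] max [ 0.0904 -0.0141  0.063 ] ((37.61764907836914, -15.892245292663574), (3.495199680328369, 105.5457763671875), 89.95353698730469)
rail [295  90   9 153 975] min [-0.0153  0.0139  0.0589] max [0.0904 0.0185 0.0634] ((37.53618240356445, 16.22110366821289), (4.521888732910156, 105.75840759277344), 89.98812866210938)
front 7143 [-0.07908193 -0.07397046 -0.07143189] [ 0.00062891 -0.07450261]
back 7304 [0.11120641 0.11353953 0.1200063 ] [-0.02905263  0.11574941]Traceback (most recent call last):
  File "<stdin>", line 6, in <module>
    return _quantile_unchecked(
        a, q, axis, out, overwrite_input, method, keepdims, weights)
    return _ureduce(a,
                    func=_quantile_ureduce_func,
    ...<5 lines>...
                    overwrite_input=overwrite_input,
                    method=method)
    r = func(a, **kwargs)
    result = _quantile(arr,
                       quantiles=q,
    ...<2 lines>...
                       out=out,
                       weights=wgt)
    slices_having_nans = np.isnan(arr[-1, ...])
                                  ~~~^^^^^^^^^
IndexError: index -1 is out of bounds for axis 0 with size 0
```

Emit:
{"op": "move_arm", "data": {
  "commands": [
    {"delta_pos": [-0.04,0.01,0.6],"turn": 0},
    {"delta_pos": [0,0,0.25],"turn": 0},
    {"delta_pos": [0,0,0.15],"turn": 0},
    {"delta_pos": [0,0,0.1],"turn": 0},
    {"delta_pos": [0,0,0],"turn": 0}
  ]
}}

```text
time: 7.18
eef_pos: [0.4973, -0.0234, 0.0546]
tool_rot: [-0.0, 0.672, 0.74, 0.0]
contact_force: [-0.5, -0.4, -1.6]
finger_gap: 0.0156
gripper_force: 39.8
```

Emit:
{"op": "move_arm", "data": {
  "commands": [
    {"delta_pos": [0,0,0.13],"turn": 0},
    {"delta_pos": [0,0,0.13],"turn": 0},
    {"delta_pos": [0,0,0.13],"turn": 0},
    {"delta_pos": [0,0,0],"turn": 0},
    {"delta_pos": [0,0,0],"turn": 0}
  ]
}}

```text
time: 7.6
eef_pos: [0.4982, -0.024, 0.0467]
tool_rot: [0.001, 0.673, 0.74, 0.002]
contact_force: [-11.7, -0.6, 46.3]
finger_gap: 0.0156
gripper_force: 54.2
```

Emit:
{"op": "move_arm", "data": {
  "commands": [
    {"delta_pos": [0,0,-0.3],"turn": 0},
    {"delta_pos": [0,0,0],"turn": 0}
  ]
}}

```text
time: 7.77
eef_pos: [0.4984, -0.0238, 0.0536]
tool_rot: [0.001, 0.673, 0.74, 0.001]
contact_force: [0.6, -0.2, -1.8]
finger_gap: 0.0155
gripper_force: 47.3
```

```bash
python3 -c "
from h import *
railcomb('w5')
f=np.load('pics/w5.npz');T=f['T'];X=f['X'];z=X[...,2];p=f['p']
c=(abs(T[...,1])<.006)&(T[...,0]>0)&(T[...,0]<.078)&(T[...,2]<-.015)&(T[...,2]>-.05);print('top',np.median(z[c]),np.median(T[c][:,2]), np.polyfit(T[c][:,0],T[c][:,2],1))
"
```

```text
[ 0.4984336  -0.02375866  0.05361938] 95.47467137613285 [ 0.60982982 -0.20526293 -1.84336395]
comb [  253    75    45   268 10563] min [-0.0237 -0.008  -0.036 ] max [ 0.0845  0.0088 -0.0224] ((30.361968994140625, 0.4057502746582031), (16.689144134521484, 108.23685455322266), 89.80580139160156)
rail [ 236   76   23  176 2638] min [-0.0085 -0.0216  0.0271] max [ 0.0939 -0.0093  0.0317] ((42.75696563720703, -17.11186981201172), (102.56671905517578, 11.990321159362793), 2.010619640350342)
rail [292  76  10 167 624] min [-0.0025  0.0091  0.0273] max [0.094  0.0147 0.0316] ((45.743228912353516, 13.456650733947754), (4.856841564178467, 96.38737487792969), 87.71279907226562)
top 0.08851460035590275 -0.03490627047216204 [-0.00144921 -0.03483822]
```

View pics/w5.png

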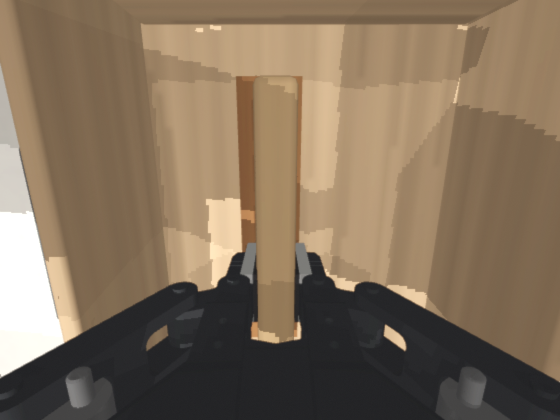

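The wrist view shows the rail to the left of the comb (237–301 px against a comb at 255–297), so the comb sits about 3.5 mm too far toward the hinge. It also slid about 5 mm up in the grip. I'll correct the offset.

Emit:
{"op": "move_arm", "data": {
  "commands": [
    {"delta_pos": [0.04,-0.115,-0.1],"turn": 0},
    {"delta_pos": [0,0,0],"turn": 0},
    {"delta_pos": [0,0,0],"turn": 0},
    {"delta_pos": [0,0,0],"turn": 0},
    {"delta_pos": [0,0,0],"turn": 0}
  ]
}}

```text
time: 8.23
eef_pos: [0.4936, -0.0227, 0.0542]
tool_rot: [-0.0, 0.672, 0.74, -0.0]
contact_force: [0.3, -0.7, -0.9]
finger_gap: 0.0155
gripper_force: 47.3
```

```bash
cat >> h.py <<'E'
def edges(nm):
    railcomb(nm)
    f=np.load(f'pics/{nm}.npz');T=f['T'];X=f['X'];z=X[...,2]
    m=(z>.018)&(z<.031)&(abs(T[...,0])<.11)&(abs(T[...,1])<.04)
    L=[];
    for a in np.arange(.02,.076,.004):
        q=m&(abs(T[...,0]-a)<.002);y=T[...,1][q];
        if len(y)>4:L.append((a,y.min(),y.max()))
    L=np.array(L);print('lo',np.polyfit(L[:,0],L[:,1],1),'hi',np.polyfit(L[:,0],L[:,2],1))
    c=(abs(T[...,1])<.006)&(T[...,0]>0)&(T[...,0]<.078)&(T[...,2]<-.015)&(T[...,2]>-.05);print('top',np.median(z[c]),np.median(T[c][:,2]))
E
python3 -c "
from h import *
edges('w6')"
```

```text
[ 0.49361783 -0.02273395  0.05423371] 95.50038798195489 [ 0.34907823 -0.66880583 -0.90855516]
comb [  253    75    45   268 10516] min [-0.0233 -0.008  -0.036 ] max [ 0.0844  0.0088 -0.022 ] ((30.54172134399414, 0.2966766357421875), (16.704015731811523, 107.79054260253906), 89.45745086669922)
rail [ 245   79   11  164 1151] min [-0.0028 -0.0167  0.0283] max [ 0.0925 -0.0115  0.0319] ((44.8639030456543, -14.632511138916016), (95.28894805908203, 5.126376152038574), 0.7062156200408936)
rail [ 296   79   15  171 1968] min [-0.0073  0.0113  0.0282] max [0.0924 0.0196 0.0325] ((42.54330825805664, 16.05898666381836), (7.825723171234131, 99.69050598144531), 89.03488159179688)
lo [-0.00105849 -0.01640838] hi [0.00023335 0.01918512]
top 0.08914187998973949 -0.03491024215421749
```

Emit:
{"op": "move_arm", "data": {
  "commands": [
    {"delta_pos": [0,0.035,0],"turn": 0},
    {"delta_pos": [0,0,0.12],"turn": 0},
    {"delta_pos": [0,0,0.12],"turn": 0},
    {"delta_pos": [0,0,0],"turn": 0}
  ]
}}

```text
time: 8.62
eef_pos: [0.4943, -0.0226, 0.0466]
tool_rot: [-0.0, 0.672, 0.74, -0.0]
contact_force: [-0.5, -0.7, -1.0]
finger_gap: 0.0154
gripper_force: 47.3
```

```bash
python3 -c "
from h import *
edges('w7')"
```

```text
[ 0.49433863 -0.0225909   0.04656349] 95.49789522936207 [-0.45224317 -0.72372004 -1.00990419]
comb [  253    75    45   268 10524] min [-0.0241 -0.008  -0.036 ] max [ 0.0844  0.0088 -0.0223] ((30.21206283569336, 0.3054170608520508), (16.729976654052734, 108.40929412841797), 89.56071472167969)
rail [ 242   77   15  167 1612] min [ 0.0002 -0.0175  0.0205] max [ 0.0922 -0.01    0.0247] ((46.277408599853516, -14.76799201965332), (92.09459686279297, 7.381982803344727), 1.3476639986038208)
rail [ 294   77   18  175 2022] min [-0.005   0.0097  0.0203] max [0.0922 0.0187 0.0248] ((43.641136169433594, 14.235958099365234), (8.91773509979248, 97.2077865600586), 89.91532897949219)
lo [-0.00436474 -0.01703374] hi [-0.00110099  0.0185419 ]
top 0.08146038989308364 -0.03489394957536521
```

Emit:
{"op": "move_arm", "data": {
  "commands": [
    {"delta_pos": [0,0.015,0.12],"turn": 0},
    {"delta_pos": [0,0,0.12],"turn": 0},
    {"delta_pos": [0,0,0.08],"turn": 0},
    {"delta_pos": [0,0,0],"turn": 0},
    {"delta_pos": [0,0,0],"turn": 0}
  ]
}}

```text
time: 9.08
eef_pos: [0.495, -0.0226, 0.0375]
tool_rot: [-0.0, 0.672, 0.74, -0.0]
contact_force: [0.9, 0.5, -0.9]
finger_gap: 0.0157
gripper_force: 47.3
```

Emit:
{"op": "move_arm", "data": {
  "commands": [
    {"delta_pos": [0,0,0.06],"turn": 0},
    {"delta_pos": [0,0,0.04],"turn": 0},
    {"delta_pos": [0,0,0.04],"turn": 0},
    {"delta_pos": [0,0,0],"turn": 0},
    {"delta_pos": [0,0,0],"turn": 0}
  ]
}}

```text
time: 9.5
eef_pos: [0.4954, -0.0225, 0.0346]
tool_rot: [0.0, 0.672, 0.74, 0.0]
contact_force: [-2.6, 1.1, 13.4]
finger_gap: 0.0154
gripper_force: 49.3
```

```bash
python3 -c "
from h import *
edges('w8')"
```

```text
[ 0.49535108 -0.02251997  0.03464216] 95.50395148826645 [-2.59083224  1.11458019 13.38890208]
comb [  253    75    45   268 10563] min [-0.0237 -0.008  -0.036 ] max [ 0.0845  0.0087 -0.0235] ((30.365036010742188, 0.2217121124267578), (16.62505531311035, 108.18647766113281), 89.39710235595703)
rail [ 237   72   75  180 4753] min [-0.0002 -0.0186  0.0081] max [0.0926 0.0177 0.013 ] ((46.22840118408203, -0.3807220458984375), (36.2107048034668, 92.72139739990234), 89.9011459350586)
lo [-0.00296125 -0.01816436] hi [0.00097743 0.0174382 ]
top 0.06950496043389912 -0.034852155322127085
```

The comb is home: its top is at z = 0.0695, against an ideal 0.070, with firm seating contact. Release and rise.

Emit:
{"op": "move_arm", "data": {
  "commands": [
    {"delta_pos": [0,0,-0.03],"turn": 0},
    {"delta_pos": [0,0,0],"turn": 0},
    {"delta_pos": [0,0,0],"turn": 0},
    {"delta_pos": [0,0,0],"turn": 0},
    {"delta_pos": [0,0,0],"turn": 0}
  ],
  "jaw": 0.45
}}

```text
time: 9.97
eef_pos: [0.4952, -0.0226, 0.0344]
tool_rot: [-0.0, 0.672, 0.74, -0.0]
contact_force: [-0.5, -0.4, -1.3]
finger_gap: 0.0384
gripper_force: 0.0
```

Emit:
{"op": "move_arm", "data": {
  "commands": [
    {"delta_pos": [0,0,-0.3],"turn": 0},
    {"delta_pos": [0,0,-0.9],"turn": 0},
    {"delta_pos": [0,0,-0.9],"turn": 0},
    {"delta_pos": [0,0,-0.9],"turn": 0},
    {"delta_pos": [0,0,-0.9],"turn": 0}
  ]
}}

```text
time: 10.38
eef_pos: [0.4948, -0.0228, 0.1533]
tool_rot: [-0.0, 0.673, 0.74, -0.0]
contact_force: [0.7, 0.2, 0.1]
finger_gap: 0.0382
gripper_force: 0.0
```

Emit:
{"op": "move_arm", "data": {
  "commands": [
    {"delta_pos": [0,0,-0.9],"turn": 0},
    {"delta_pos": [-0.8,0,0],"turn": 0},
    {"delta_pos": [-0.8,0,0],"turn": 0},
    {"delta_pos": [-0.8,0,0],"turn": 0},
    {"delta_pos": [-0.8,0,0],"turn": 0}
  ]
}}

```text
time: 10.8
eef_pos: [0.5043, -0.119, 0.1794]
tool_rot: [0.0, 0.672, 0.74, 0.0]
contact_force: [-0.7, 0.2, 0.2]
finger_gap: 0.0383
gripper_force: 0.0
```

Emit:
{"op": "move_arm", "data": {
  "commands": [
    {"delta_pos": [-0.85,0.3,0],"turn": 0},
    {"delta_pos": [-0.85,0.3,0],"turn": 0},
    {"delta_pos": [0,0,0],"turn": 0},
    {"delta_pos": [0,0,0],"turn": 0},
    {"delta_pos": [0,0,0],"turn": 0}
  ]
}}

```text
time: 11.22
eef_pos: [0.5267, -0.1666, 0.1786]
tool_rot: [-0.0, 0.672, 0.74, 0.0]
contact_force: [0.2, -0.7, 0.6]
finger_gap: 0.0384
gripper_force: 0.0
```

```bash
python3 - <<'E'
from h import *
s,p,d,X=combtop('w9');print(s['eef_pos'],yaw(s))
q=s['tool_rot'];Rt=R.from_quat([q[1],q[2],q[3],q[0]]).as_matrix();T=(X-s['eef_pos'])@Rt
np.savez('pics/w9.npz',p=p,d=d,X=X,T=T);z=X[...,2]
m=(z>.1)&(z<.135)&(abs(T[...,0])<.06)&(abs(T[...,1])<.03)
n,l,st,c=cv2.connectedComponentsWithStats(m.astype(np.uint8))
for i in range(1,n):
    if st[i,4]>40:P=T[l==i];print(st[i],P.min(0).round(4),P.max(0).round(4),cv2.minAreaRect((1000*P[:,:2]).astype(np.float32)),X[l==i].mean(0).round(3))
# comb state from fixed cam
m=(z>.06)&(z<.08)&(X[...,0]>.46)&(X[...,0]<.53)&(X[...,1]>-.1)&(X[...,1]<.08);print('comb',m.sum(),cv2.minAreaRect(X[m][:,:2].astype(np.float32)) if m.sum()>20 else 0, np.median(z[m]) if m.any() else 0)
E
```

```text
[ 0.52673849 -0.16661443  0.17857317] 95.4879265098296
[ 250  171   72   91 2037] [-0.0288 -0.0183  0.0436] [0.0361 0.0298 0.0765] ((3.4005126953125, 0.7665252685546875), (64.20326232910156, 47.859798431396484), 9.785633087158203) [ 0.527 -0.153  0.119]
comb 2281 ((0.49790680408477783, -0.04840339720249176), (0.01615334488451481, 0.07964249700307846), 5.509848117828369) 0.06924362588658323
```

View pics/w9.png

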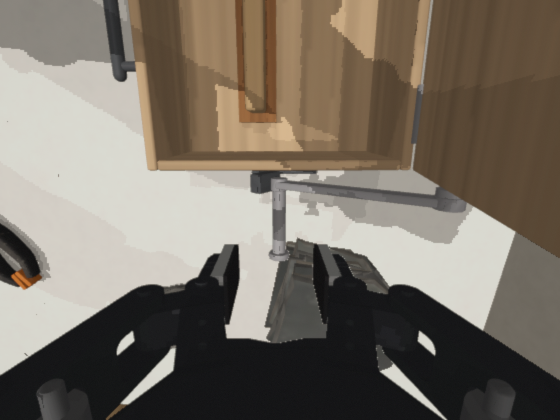

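The wrist view shows the comb seated in the rail (257,60), the peg from (278,185) to its head at (279,255), and the bar running to the pivot at (450,200).

```bash
python3 - <<'E'
from h import *
f=np.load('pics/w9.npz');s=sense();K,A,t=cam('wrist',s)
q=s['tool_rot'];Rt=R.from_quat([q[1],q[2],q[3],q[0]]).as_matrix()
for px in((278,187),(279,222),(279,255),(452,200)):
    z=.115 if px[0]<400 else .17
    print(px,((ray(px,z,K,A,t)-s['eef_pos'])@Rt*1000).round(1), (f['T'][px[1],px[0]]*1000).round(1))
print(s['eef_pos'])
E
```

```text
(278, 187) [26.1  1.9 63.6] [27.3  1.9 57.5]
(279, 222) [-0.1  2.7 63.5] [ 1.1  2.6 59.8]
(279, 255) [-26.4   2.8  63.5] [-23.5   2.7  57.1]
(452, 200) [29.9 93.4  8.5] [31.6 89.   1.5]
[ 0.52679827 -0.16606392  0.17855084]
```

Emit:
{"op": "move_arm", "data": {
  "commands": [
    {"delta_pos": [0,0.09,0.4],"turn": 0},
    {"delta_pos": [0,0,0.8],"turn": 0},
    {"delta_pos": [0,0,0.8],"turn": 0},
    {"delta_pos": [0,0,0.7],"turn": 0},
    {"delta_pos": [0,0,0],"turn": 0}
  ]
}}

```text
time: 11.68
eef_pos: [0.5275, -0.1645, 0.0942]
tool_rot: [-0.003, 0.672, 0.741, -0.001]
contact_force: [-0.8, 0.1, -0.1]
finger_gap: 0.0381
gripper_force: 0.0
```

Emit:
{"op": "move_arm", "data": {
  "commands": [
    {"delta_pos": [0,0,0],"turn": 0},
    {"delta_pos": [0,0,0],"turn": 0},
    {"delta_pos": [0,0,0],"turn": 0},
    {"delta_pos": [0,0,0],"turn": 0},
    {"delta_pos": [0,0,0],"turn": 0}
  ],
  "jaw": 0,
  "grip_force": 25
}}

```text
time: 12.1
eef_pos: [0.5293, -0.1668, 0.0985]
tool_rot: [-0.0, 0.672, 0.74, -0.0]
contact_force: [-6.1, 1.5, 4.2]
finger_gap: 0.009
gripper_force: 24.9
```

Emit:
{"op": "move_arm", "data": {
  "commands": [
    {"delta_pos": [0,-0.145,-0.27],"turn": 0},
    {"delta_pos": [0,-0.125,-0.28],"turn": 0},
    {"delta_pos": [0,-0.1,-0.29],"turn": 0},
    {"delta_pos": [0,-0.075,-0.295],"turn": 0},
    {"delta_pos": [0,0,0],"turn": 0}
  ]
}}

```text
time: 12.52
eef_pos: [0.5158, -0.1682, 0.1336]
tool_rot: [0.0, 0.673, 0.74, 0.0]
contact_force: [-5.4, 1.1, -0.4]
finger_gap: 0.009
gripper_force: 24.7
```

Emit:
{"op": "move_arm", "data": {
  "commands": [
    {"delta_pos": [0,-0.045,-0.3],"turn": 0},
    {"delta_pos": [0,-0.02,-0.305],"turn": 0},
    {"delta_pos": [0,0.005,-0.305],"turn": 0},
    {"delta_pos": [0,0.03,-0.305],"turn": 0},
    {"delta_pos": [0,0.06,-0.3],"turn": 0}
  ]
}}

```text
time: 12.93
eef_pos: [0.5158, -0.1682, 0.178]
tool_rot: [-0.001, 0.673, 0.74, -0.001]
contact_force: [-5.2, 0.7, -1.5]
finger_gap: 0.0088
gripper_force: 24.3
```

Emit:
{"op": "move_arm", "data": {
  "commands": [
    {"delta_pos": [0,0.085,-0.295],"turn": 0},
    {"delta_pos": [0,0.11,-0.285],"turn": 0},
    {"delta_pos": [0,0.135,-0.275],"turn": 0},
    {"delta_pos": [0,0,0],"turn": 0},
    {"delta_pos": [0,0,0],"turn": 0}
  ]
}}

```text
time: 13.35
eef_pos: [0.5267, -0.1672, 0.2046]
tool_rot: [-0.0, 0.672, 0.74, 0.0]
contact_force: [-7.3, 1.2, 3.2]
finger_gap: 0.0084
gripper_force: 24.8
```

Emit:
{"op": "move_arm", "data": {
  "commands": [
    {"delta_pos": [0,0.16,-0.262],"turn": 0},
    {"delta_pos": [0,0.178,-0.245],"turn": 0},
    {"delta_pos": [0,0.2,-0.23],"turn": 0},
    {"delta_pos": [0,0.22,-0.21],"turn": 0},
    {"delta_pos": [0,0.237,-0.19],"turn": 0}
  ]
}}

```text
time: 13.77
eef_pos: [0.5536, -0.1648, 0.2389]
tool_rot: [-0.002, 0.673, 0.74, -0.002]
contact_force: [-19.7, 1.9, 15.2]
finger_gap: 0.0088
gripper_force: 25.6
```

Emit:
{"op": "move_arm", "data": {
  "commands": [
    {"delta_pos": [0,0.254,-0.172],"turn": 0},
    {"delta_pos": [0,0.267,-0.148],"turn": 0},
    {"delta_pos": [0,0.28,-0.123],"turn": 0},
    {"delta_pos": [0,0,0],"turn": 0},
    {"delta_pos": [0,0,0],"turn": 0}
  ]
}}

```text
time: 14.18
eef_pos: [0.5822, -0.1622, 0.2556]
tool_rot: [0.003, 0.672, 0.74, 0.002]
contact_force: [-9.9, 4.2, 22.1]
finger_gap: 0.0087
gripper_force: 27.0
```

Emit:
{"op": "move_arm", "data": {
  "commands": [
    {"delta_pos": [0,0,-0.12],"turn": 0},
    {"delta_pos": [0,0.18,-0.06],"turn": 0},
    {"delta_pos": [0,0.18,-0.05],"turn": 0},
    {"delta_pos": [0,0,0],"turn": 0},
    {"delta_pos": [0,0,0],"turn": 0}
  ]
}}

```text
time: 14.6
eef_pos: [0.593, -0.1609, 0.2597]
tool_rot: [0.001, 0.672, 0.74, 0.001]
contact_force: [-4.5, 2.4, 11.3]
finger_gap: 0.0084
gripper_force: 27.0
```

```bash
python3 - <<'E'
from h import *
s=sense();print(s['eef_pos'],s['contact_force'])
p,d=grab_frame('scene');cv2.imwrite('pics/s2.png',cv2.resize(p[110:290,190:390,::-1],None,fx=3,fy=3,interpolation=2))
E
```

```text
[ 0.59302478 -0.1609019   0.25970842] [-4.52458574  2.35823734 11.31601559]
```

View pics/s2.png

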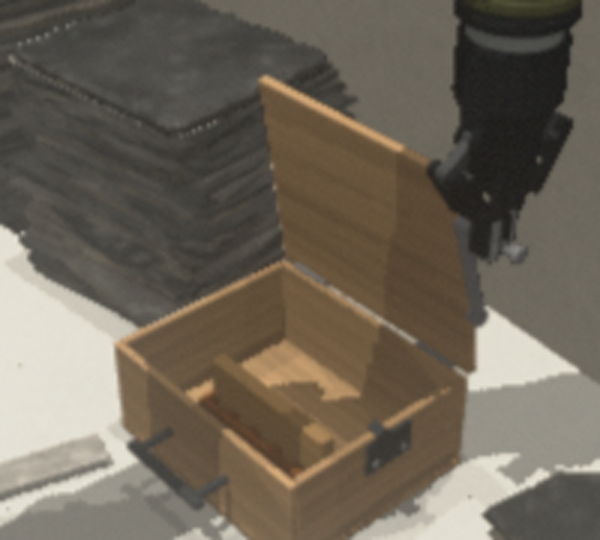

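The scene crop shows the stay folded almost along the lid's right edge, its peg in the gripper at (515,250), with the comb standing in the rail at (270,400). A little more tangential push until the stop is felt.

Emit:
{"op": "move_arm", "data": {
  "commands": [
    {"delta_pos": [0,0.12,-0.03],"turn": 0},
    {"delta_pos": [0,0.1,-0.02],"turn": 0},
    {"delta_pos": [0,0,0],"turn": 0},
    {"delta_pos": [0,0,0],"turn": 0}
  ]
}}

```text
time: 14.98
eef_pos: [0.5996, -0.1602, 0.2611]
tool_rot: [0.001, 0.672, 0.74, 0.001]
contact_force: [-2.9, 2.1, 10.2]
finger_gap: 0.0088
gripper_force: 27.1
```

Emit:
{"op": "move_arm", "data": {
  "commands": [
    {"delta_pos": [0,0.1,-0.06],"turn": 0},
    {"delta_pos": [0,0.1,-0.02],"turn": 0},
    {"delta_pos": [0,0,0],"turn": 0},
    {"delta_pos": [0,0,0],"turn": 0}
  ]
}}

```text
time: 15.32
eef_pos: [0.6054, -0.1596, 0.2622]
tool_rot: [0.001, 0.672, 0.74, 0.001]
contact_force: [-3.4, 1.6, 7.9]
finger_gap: 0.0088
gripper_force: 26.9
```

```bash
cat > lidq.py <<'E'
from h import *
s=sense();print(s['eef_pos'],s['contact_force'])
p,d=grab_frame('scene');K,A,t=cam('scene');X=cloud(d,K,A,t)
c,sn=np.cos(np.radians(5.5)),np.sin(np.radians(5.5));B=X-[.4955,-.0137,0]
B=np.dstack([c*B[...,0]+sn*B[...,1],-sn*B[...,0]+c*B[...,1],B[...,2]])
m=(p[...,0]>p[...,2]+20.)&(abs(B[...,1])<.09)&(B[...,2]>.12)&(B[...,2]<.32)&(abs(B[...,0]-.04)<.2)
P=B[m];pf=np.polyfit(P[:,2],P[:,0],1);print('lid',len(P),'tilt rad',np.arctan(-pf[0]),'x at z=.1',np.polyval(pf,.1),'zmax',np.percentile(P[:,2],99.5))
g=(abs(B[...,1]+.131)<.012)&(B[...,2]>.15)&(B[...,2]<.3)&(abs(B[...,0]-.09)<.08)
np.savez('pics/l.npz',B=B,p=p);P=B[g];print(len(P));
if len(P)>10:print('bar',P[np.argsort(P[:,2])][::max(1,len(P)//15)].round(3))
E
python3 lidq.py
```

```text
[ 0.60541393 -0.15957677  0.26219596] [-3.40537122  1.61140375  7.89970493]
lid 2789 tilt rad 0.1355357703697221 x at z=.1 0.11937283304959204 zmax 0.302366518409154
188
bar [[ 0.109 -0.127  0.167]
 [ 0.107 -0.125  0.173]
 [ 0.106 -0.125  0.179]
 [ 0.113 -0.128  0.187]
 [ 0.11  -0.126  0.193]
 [ 0.103 -0.126  0.202]
 [ 0.103 -0.127  0.211]
 [ 0.101 -0.125  0.22 ]
 [ 0.108 -0.127  0.229]
 [ 0.1   -0.127  0.235]
 [ 0.101 -0.126  0.243]
 [ 0.095 -0.125  0.25 ]
 [ 0.094 -0.124  0.258]
 [ 0.091 -0.129  0.268]
 [ 0.091 -0.123  0.278]
 [ 0.1   -0.126  0.281]]
```

The lid has been pushed back to its rear give, with a tilt of 0.135 rad against 0.22 standing, so the stay is on its folded stop and lies along the lid edge. Release it, rise, and go behind the lid.

Emit:
{"op": "move_arm", "data": {
  "commands": [
    {"delta_pos": [0,0,0],"turn": 0},
    {"delta_pos": [0,0,0],"turn": 0},
    {"delta_pos": [0,0,0],"turn": 0},
    {"delta_pos": [0,0,0],"turn": 0}
  ],
  "jaw": 0.4
}}

```text
time: 15.7
eef_pos: [0.6046, -0.16, 0.2607]
tool_rot: [0.0, 0.672, 0.74, -0.0]
contact_force: [0.4, -0.0, 0.2]
finger_gap: 0.0341
gripper_force: 0.0
```

Emit:
{"op": "move_arm", "data": {
  "commands": [
    {"delta_pos": [0,0,-0.4],"turn": 0},
    {"delta_pos": [0,0,-0.8],"turn": 0},
    {"delta_pos": [0,0,-0.8],"turn": 0},
    {"delta_pos": [0,0,-0.8],"turn": 0},
    {"delta_pos": [0,0,0],"turn": 0}
  ]
}}

```text
time: 16.12
eef_pos: [0.6059, -0.1608, 0.3498]
tool_rot: [0.004, 0.673, 0.74, 0.002]
contact_force: [1.1, 0.3, -0.4]
finger_gap: 0.0343
gripper_force: 0.0
```

```bash
python3 lidq.py
```

```text
[ 0.60590648 -0.1607536   0.3498469 ] [ 1.1348941   0.30028498 -0.40109018]
lid 2794 tilt rad 0.13519068764510417 x at z=.1 0.11936496608323441 zmax 0.30233093578293424
214
bar [[ 0.112 -0.127  0.166]
 [ 0.114 -0.128  0.174]
 [ 0.109 -0.129  0.18 ]
 [ 0.116 -0.128  0.189]
 [ 0.109 -0.127  0.197]
 [ 0.11  -0.128  0.208]
 [ 0.1   -0.123  0.219]
 [ 0.101 -0.128  0.227]
 [ 0.104 -0.127  0.236]
 [ 0.095 -0.125  0.245]
 [ 0.098 -0.128  0.253]
 [ 0.094 -0.128  0.26 ]
 [ 0.092 -0.128  0.271]
 [ 0.089 -0.125  0.277]
 [ 0.101 -0.125  0.28 ]
 [ 0.094 -0.14   0.282]]
```

Emit:
{"op": "move_arm", "data": {
  "commands": [
    {"delta_pos": [0,0.7,0],"turn": 0},
    {"delta_pos": [0,0.7,0],"turn": 0},
    {"delta_pos": [0.5,0.7,0],"turn": 0},
    {"delta_pos": [0.8,0,0],"turn": 0},
    {"delta_pos": [0.8,0,0],"turn": 0}
  ],
  "jaw": 0
}}

```text
time: 16.58
eef_pos: [0.6615, -0.0907, 0.3422]
tool_rot: [-0.001, 0.673, 0.74, -0.001]
contact_force: [0.7, -0.4, -1.1]
finger_gap: -0.0002
gripper_force: 0.0
```

Emit:
{"op": "move_arm", "data": {
  "commands": [
    {"delta_pos": [0.8,0,0],"turn": 0},
    {"delta_pos": [0.8,0,0],"turn": 0},
    {"delta_pos": [0.8,0,0],"turn": 0},
    {"delta_pos": [0.5,0,0],"turn": 0},
    {"delta_pos": [0,0,0],"turn": 0}
  ]
}}

```text
time: 17.0
eef_pos: [0.6525, 0.0004, 0.3438]
tool_rot: [-0.001, 0.67, 0.742, 0.0]
contact_force: [-0.6, 0.6, 0.5]
finger_gap: 0.0002
gripper_force: 0.0
```

```bash
python3 - <<'E'
from h import *
s=sense();print(s['eef_pos'],s['contact_force'],s['finger_gap'],s['joints'])
e=s['eef_pos']-np.array([.4955,-.0137,0]);c,n=np.cos(np.radians(5.5)),np.sin(np.radians(5.5));print('rail frame',c*e[0]+n*e[1],-n*e[0]+c*e[1],e[2])
E
```

```text
[6.52476555e-01 4.13655690e-04 3.43812654e-01] [-0.60650712  0.57095713  0.49027027] 0.0002308119367092974 [-0.18310446  0.50546132  0.27076916  1.21069121 -0.13345781  1.44365567
  0.17400636]
rail frame 0.15760660019070907 -0.0009968568382849301 0.3438126538619754
```

Emit:
{"op": "move_arm", "data": {
  "commands": [
    {"delta_pos": [0,0,0.8],"turn": 0},
    {"delta_pos": [0,0,0.8],"turn": 0},
    {"delta_pos": [0,0,0.8],"turn": 0},
    {"delta_pos": [0,0,0],"turn": 0}
  ]
}}

```text
time: 17.33
eef_pos: [0.6503, -0.0056, 0.2675]
tool_rot: [-0.003, 0.673, 0.74, -0.003]
contact_force: [-1.0, -0.1, -0.9]
finger_gap: -0.0001
gripper_force: 0.0
```

Emit:
{"op": "move_arm", "data": {
  "commands": [
    {"delta_pos": [0,-0.3,0],"turn": 0},
    {"delta_pos": [0,-0.3,0],"turn": 0},
    {"delta_pos": [0,-0.3,0],"turn": 0},
    {"delta_pos": [0,-0.2,0],"turn": 0},
    {"delta_pos": [0,0,0],"turn": 0}
  ]
}}

```text
time: 17.75
eef_pos: [0.6193, -0.0088, 0.274]
tool_rot: [0.0, 0.673, 0.74, 0.0]
contact_force: [0.5, 0.6, 0.0]
finger_gap: 0.0003
gripper_force: 0.0
```

Emit:
{"op": "move_arm", "data": {
  "commands": [
    {"delta_pos": [0,-0.28,0.17],"turn": 0},
    {"delta_pos": [0,-0.24,0.04],"turn": 0},
    {"delta_pos": [0,-0.24,0.04],"turn": 0},
    {"delta_pos": [0,-0.24,0.06],"turn": 0},
    {"delta_pos": [0,-0.24,0.06],"turn": 0}
  ]
}}

```text
time: 18.17
eef_pos: [0.5828, -0.0115, 0.2623]
tool_rot: [0.001, 0.672, 0.74, 0.0]
contact_force: [3.5, -0.5, 3.3]
finger_gap: 0.0003
gripper_force: 1.5
```

```bash
python3 lidq.py | head -2
```

```text
[ 0.58276823 -0.0115136   0.2622544 ] [ 3.51888563 -0.49886127  3.26878087]
lid 2224 tilt rad 0.29995547768698133 x at z=.1 0.11942741057052324 zmax 0.2961504787415524
```

Emit:
{"op": "move_arm", "data": {
  "commands": [
    {"delta_pos": [0,-0.235,0.08],"turn": 0},
    {"delta_pos": [0,-0.235,0.08],"turn": 0},
    {"delta_pos": [0,-0.225,0.1],"turn": 0},
    {"delta_pos": [0,-0.225,0.1],"turn": 0},
    {"delta_pos": [0,-0.215,0.12],"turn": 0}
  ]
}}

```text
time: 18.63
eef_pos: [0.548, -0.0144, 0.247]
tool_rot: [-0.0, 0.672, 0.74, -0.0]
contact_force: [0.9, 0.4, 2.8]
finger_gap: 0.0001
gripper_force: 1.3
```

Emit:
{"op": "move_arm", "data": {
  "commands": [
    {"delta_pos": [0,-0.215,0.12],"turn": 0},
    {"delta_pos": [0,-0.205,0.14],"turn": 0},
    {"delta_pos": [0,-0.205,0.14],"turn": 0},
    {"delta_pos": [0,-0.19,0.155],"turn": 0},
    {"delta_pos": [0,-0.19,0.155],"turn": 0}
  ]
}}

```text
time: 19.05
eef_pos: [0.5181, -0.0174, 0.2255]
tool_rot: [-0.0, 0.672, 0.74, -0.0]
contact_force: [0.1, 0.5, 0.9]
finger_gap: -0.0004
gripper_force: 1.1
```

```bash
python3 lidq.py | head -2
```

```text
[ 0.51808249 -0.01737621  0.22546467] [0.09309979 0.51950997 0.87333101]
lid 306 tilt rad 0.7009661816679766 x at z=.1 0.11497998354125963 zmax 0.25624100043969944
```

Emit:
{"op": "move_arm", "data": {
  "commands": [
    {"delta_pos": [0,-0.18,0.175],"turn": 0},
    {"delta_pos": [0,-0.18,0.175],"turn": 0},
    {"delta_pos": [0,-0.165,0.19],"turn": 0},
    {"delta_pos": [0,-0.165,0.19],"turn": 0},
    {"delta_pos": [0,-0.145,0.2],"turn": 0}
  ]
}}

```text
time: 19.52
eef_pos: [0.4931, -0.0198, 0.1975]
tool_rot: [-0.0, 0.672, 0.74, -0.0]
contact_force: [0.2, -0.1, 2.7]
finger_gap: 0.0001
gripper_force: 0.9
```

Emit:
{"op": "move_arm", "data": {
  "commands": [
    {"delta_pos": [0,-0.145,0.2],"turn": 0},
    {"delta_pos": [0,-0.13,0.215],"turn": 0},
    {"delta_pos": [0,-0.13,0.215],"turn": 0},
    {"delta_pos": [0,-0.105,0.225],"turn": 0},
    {"delta_pos": [0,-0.105,0.225],"turn": 0}
  ]
}}

```text
time: 19.93
eef_pos: [0.475, -0.0215, 0.165]
tool_rot: [-0.0, 0.672, 0.74, -0.0]
contact_force: [-0.3, -0.5, 2.2]
finger_gap: -0.0001
gripper_force: 0.8
```

Emit:
{"op": "move_arm", "data": {
  "commands": [
    {"delta_pos": [0,-0.09,0.23],"turn": 0},
    {"delta_pos": [0,-0.09,0.23],"turn": 0},
    {"delta_pos": [0,-0.07,0.24],"turn": 0},
    {"delta_pos": [0,-0.07,0.24],"turn": 0},
    {"delta_pos": [0,-0.04,0.24],"turn": 0}
  ]
}}

```text
time: 20.35
eef_pos: [0.4645, -0.0225, 0.1295]
tool_rot: [-0.0, 0.672, 0.74, -0.0]
contact_force: [-1.0, -0.1, 0.7]
finger_gap: 0.0004
gripper_force: 0.7
```

Emit:
{"op": "move_arm", "data": {
  "commands": [
    {"delta_pos": [0,-0.04,0.2],"turn": 0},
    {"delta_pos": [0,0,0.12],"turn": 0},
    {"delta_pos": [0,0,0.12],"turn": 0},
    {"delta_pos": [0,0,0],"turn": 0}
  ]
}}

```text
time: 20.68
eef_pos: [0.4634, -0.0226, 0.1164]
tool_rot: [-0.0, 0.672, 0.74, -0.0]
contact_force: [0.4, 0.7, -0.0]
finger_gap: 0.0001
gripper_force: 0.0
```

Emit:
{"op": "move_arm", "data": {
  "commands": [
    {"delta_pos": [0,0,0.08],"turn": 0},
    {"delta_pos": [0,0,0.08],"turn": 0},
    {"delta_pos": [0,0,0.06],"turn": 0},
    {"delta_pos": [0,0,0],"turn": 0},
    {"delta_pos": [0,0,0],"turn": 0}
  ]
}}

```text
time: 21.1
eef_pos: [0.4637, -0.0226, 0.1106]
tool_rot: [0.0, 0.672, 0.74, 0.0]
contact_force: [-0.2, -0.9, 1.6]
finger_gap: 0.0002
gripper_force: 0.6
```

```bash
cat > shut.py <<'E'
from h import *
s=sense();print(s['eef_pos'],s['contact_force'])
for n in('top','scene'):
    p,d=grab_frame(n);K,A,t=cam(n);X=cloud(d,K,A,t);c,sn=np.cos(np.radians(5.5)),np.sin(np.radians(5.5));B=X-[.4955,-.0137,0]
    B=np.dstack([c*B[...,0]+sn*B[...,1],-sn*B[...,0]+c*B[...,1],B[...,2]])
    m=(p[...,0]>p[...,2]+20.)&(abs(B[...,1])<.115)&(B[...,2]>.09)&(B[...,2]<.16)&(B[...,0]>-.078)&(B[...,0]<.118)
    P=B[m];L=np.polyfit(P[:,0],P[:,2],1) if len(P)>50 else 0;print(n,len(P),'slope,z',L)
    cv2.imwrite(f'pics/fin_{n}.png',p[:,:,::-1])
E
python3 shut.py
```

```text
[ 0.46374357 -0.02264032  0.11058049] [-0.23723319 -0.87001425  1.62245853]
top 1731 slope,z [0.00102201 0.11162573]
scene 3349 slope,z [0.00023037 0.11250885]
```

Emit:
{"op": "move_arm", "data": {
  "commands": [
    {"delta_pos": [0,0,0.05],"turn": 0},
    {"delta_pos": [0,0,0.05],"turn": 0},
    {"delta_pos": [0,0,0],"turn": 0},
    {"delta_pos": [0,0,0],"turn": 0}
  ]
}}

```text
time: 21.53
eef_pos: [0.4639, -0.0226, 0.1102]
tool_rot: [0.0, 0.673, 0.74, 0.001]
contact_force: [-9.8, 1.3, 39.0]
finger_gap: 0.0003
gripper_force: 19.1
```

Emit:
{"op": "move_arm", "data": {
  "commands": [
    {"delta_pos": [0,0,-0.3],"turn": 0},
    {"delta_pos": [0,0,-0.8],"turn": 0},
    {"delta_pos": [0,0,-0.9],"turn": 0},
    {"delta_pos": [0,0,-0.9],"turn": 0},
    {"delta_pos": [0,0,0],"turn": 0}
  ]
}}

```text
time: 21.95
eef_pos: [0.4661, -0.023, 0.1988]
tool_rot: [0.003, 0.673, 0.74, 0.003]
contact_force: [1.2, -0.5, 1.3]
finger_gap: 0.0002
gripper_force: 0.0
```

```bash
python3 shut.py; python3 - <<'E'
import cv2
i=cv2.imread('pics/fin_scene.png');cv2.imwrite('pics/finc.png',cv2.resize(i[190:330,210:410],None,fx=4,fy=4,interpolation=2)[:,:800])
E
```

```text
[ 0.46611519 -0.02295898  0.19883743] [ 1.15407103 -0.45533523  1.28421227]
top 1234 slope,z [0.00305917 0.11164702]
scene 4202 slope,z [0.00149628 0.112477  ]
```

View pics/finc.png

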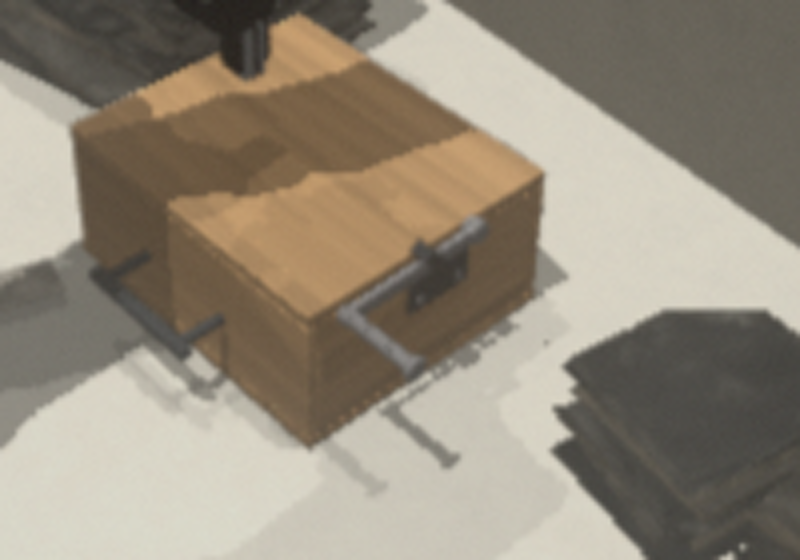

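The picture shows the lid level and shut, with the stay folded along its right edge from (485,230) to the peg at (345,310). The gripper is clear above it, so I'm handing in.

```bash
python3 -c "
from workcell import *
print(finish_job())"
```

```text
the job is handed in; nothing more can be done
None
```

The job is handed in at about 22 s with no verdict returned: the comb is fully home in the rail, the stay is folded along the lid's edge, the lid is shut and level, and the slate pieces were never touched; the one hard contact was the last push on the shut lid, 39 N on the closed fingertips.

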